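Light test of a pine batten against the straightedge

TASK

Test the pine batten for straightness against the light: on the bench, lay the straightedge flush against a long narrow side of the batten, its middle by the batten's middle so that it covers the whole length. Then pinch the two together across the joint, lift the pair straight off the bench and finish while still holding it, level and still, at least 15 cm above the bench and touching nothing else, both pieces staying flush, so that I can look through the joint at the lamp. Leave the blue tower, the hammer, the glue stick and the brush jar where they are.

Things in the scene. Friction and masses are not known exactly. Their poses are not given: they have to be found in the camera images.
- batten: Loose straight pine batten, pale wood, lying flat in front of the robot on the brown work sheet (the cardboard offcuts and strips around the bench are only scenery): 300 mm long (its x axis), 24 mm wide (y), 15 mm tall (z), about 55 g. Origin at the centre of its underside; the centre of mass is at its middle. Its two long narrow sides are the vertical faces at y = +12 mm and y = -12 mm; either may be tested.
- straightedge: Loose aluminium box-section straightedge lying flat on the bench, black end caps and a black grip on top: bar 360 mm long (its x axis), 28 mm wide (y), 18 mm tall (z), about 220 g. Both long sides (y = +14 mm and y = -14 mm) are true and either may be used. Origin at the centre of the bar's underside; the centre of mass is over its middle. With the batten flush beside it the two measure 52 mm across. The bar and the batten both slide easily on the bench when pushed.
- straightedge_grip (a point): Middle of the straightedge's black grip, an upright rib 100 mm long (along x), 14 mm thick (y), standing on the middle of the bar from 18 mm to 44 mm above its underside. This point lies 34 mm above the bar's underside, midway along the bar. The batten is 3 mm lower than the top of the bar, so fingers on the rib pass above it.
- tower: Bystander: loose blue-painted plywood clock-tower cut-out with a black point, about 350 mm long (x), 66 mm wide at the head (towards +x), 6 mm thick, lying flat on the right (-y) side. Origin on its underside, 180 mm from its foot.
- hammer: Bystander: loose hammer lying on the left (+y) side, about 260 mm long and 26 mm high with a 90 mm wide head, handle along its x axis (head towards +x).
- glue_stick: Bystander: loose pink glue stick with a white cap standing upright on the right (-y) side near the robot, 30 mm in diameter, 92 mm tall. Origin at the centre of its foot.
- brush_jar: Bystander: loose white jar with paint brushes standing in it, on the left (+y) side near the robot; jar 72 mm in diameter and 95 mm tall, brushes up to 225 mm above the bench and leaning out to about 45 mm from the axis. Origin at the centre of its foot.

How it is judged (in metres and radians):
On the way:
1. the straightedge lies on the bench flush against a long side of the batten, covering its length (y of straightedge in the frame of batten between -0.028 and 0.028 m and x of straightedge in the frame of batten between -0.025 and 0.025 m and z of straightedge in the frame of batten between -0.005 and 0.005 m and angle between the x axis of straightedge and the x axis of batten, either way round below 0.015 rad and height (world z) of each of batten, straightedge below 0.004 m and angle between each of batten, straightedge's own z axis and vertical below 0.03 rad), for 0.3 s.
At the end, for the whole second after the job is handed in: Batten and straightedge pinched together in the gripper (over 2 N each), over 150 mm up, level within 0.06 rad, still (20 mm/s, 0.15 rad/s), touching no other object; sides flush within 2 mm and 0.015 rad, middles within 25 mm, undersides within 5 mm of one another (y of straightedge in the frame of batten between -0.028 and 0.028 m and x of straightedge in the frame of batten between -0.025 and 0.025 m and z of straightedge in the frame of batten between -0.005 and 0.005 m and angle between the x axis of straightedge and the x axis of batten, either way round below 0.015 rad and height (world z) of each of batten, straightedge above 0.15 m and angle between each of batten, straightedge's own z axis and vertical below 0.06 rad and linear speed of each of batten, straightedge below 0.02 m/s and angular speed of each of batten, straightedge below 0.15 rad/s and contact force between the fingers and batten above 2 N and contact force between each of the fingers, batten and straightedge above 2 N and contact force between each of batten, straightedge and tower below 0.2 N and contact force between each of batten, straightedge and hammer below 0.2 N and contact force between each of batten, straightedge and glue_stick below 0.2 N and contact force between each of batten, straightedge and brush_jar below 0.2 N); the arm keeps its last pose, push and grip.
It fails at once if the tower, hammer, glue stick or brush jar is moved by more than 25 mm (distance of any of tower, hammer, glue_stick, brush_jar from where it was at the start of the episode above 0.025 m).
It also fails if it takes over 51 s, if anything falls off the work surface, if the arm or the gripper's body presses on something with over 40 N, if the wrist force passes 120 N, or if a joint passes its speed limit or range.

ROBOT

A 6-joint arm with a two-finger parallel gripper is mounted at the origin on the work surface. World frame = base frame: x ahead of the robot, y to its left, z up, the work surface at z = 0. Lengths are in m, angles in degrees, forces in N, time in s.
With the tool pointing down it reaches from about 0.325 to 0.9 m from the base axis. Payload 6.1 kg.
Tool frame: the origin (TCP) lies at the very end of the fingers, on their centre line; the grasp point (between the pads) lies 19 mm behind it; y points along the fingers, x is the direction in which the jaws open and shut, and the axes are right-handed (so a half turn about y gives the same grasp; the last joint's range is limited). The gripper opens to 85 mm and grips with 20 to 120 N. Pads are 22 mm wide; open, the fingers measure 114 mm over their backs; the gripper's body (76 mm by 85 mm) begins 54 mm behind the grasp point. The pads swing forward as they close: fully open they stand 13 mm farther back than shut.
Start: joints at [-7.225, 12.628, 87.462, -0, 79.91, -7.225], TCP at [0.625, -0, 0.231] pointing down, gripper open.
Joint ranges: [-170.65, 170.65], [-52.31, 119.04], [5.05, 147.46], [-71.25, 251.25], [11.57, 151.72], [-153.62, 153.62]. Speed limits (degrees/s): [147.25, 147.25, 172.46, 180, 180, 180].

INTERFACE

Orientations are given as a 3x3 rotation matrix whose columns are the frame's x, y, z axes.
In Python, from station import status, cams, job gives the robot as it stands.
- The arm moves only by the tool arm_command, never from a script. Its argument "moves" is a list of rows, each a list of 2 entries, a list of its own where there are three numbers: the shift along the tool's x, y, z in mm, then the turn about the tool's y in rad. A call has 1 to 12 rows; each row is the pose to reach, as a shift and turn from the pose commanded when the call began, along the tool's axes at that moment; what a row does not reach only later rows make up. A row lasts 1/12 s, in which the tool goes at most 41.7 mm and 7.16 degrees, less where a joint would pass 70% of its speed; a pose out of reach is approached as far as the arm can. A call with a gripper value outside its range is refused whole. "grip" is the closure, from 0 (fully open) to 1 (shut), set as the call begins (left out, the last holds). The fingers move at their own pace and stop on an object; the grip force is fixed at half the most. Time passes only in rows, so rows that repeat a pose let the fingers close. It gives the time, the measured TCP pose, the force and the opening at its end, in the units of the state.
- status.get_state(): the state, without advancing time (a new reading comes with each control period).
- cams.snapshot(name): name is "scene" or "side" or "wrist"; returns the picture (420x560x3 uint8, red, green, blue); there is no depth.
- cams.camera_model(name): a dict with "mtx" (3x3 intrinsics, pixels), "k1" (the pictures are not rectified: a ray, as slopes to the right and down, at radius r is drawn at 1 + k1 r^2 times it, then the intrinsics apply), "position" and "orientation" of the camera in the world. Camera axes: x right, y up, looking along -z (the intrinsics and any distortion apply to the point x, -y, -z); pixel columns grow to the right and rows downward; lengths in m; the calibration is good to about 2 mm. A picture is of the moment at which its call begins: read the wrist's pose just before it. camera_model takes no time and is no camera call; for the wrist camera it gives the pose at the moment of the call.
- job.sign_off(): hands the job in, once; it reports no verdict.
The state is a dict: "clock": time; "joint_pos": joint angles; "qd": joint speeds; "joint_torque": joint torques, N m; "tcp_pos": TCP position; "orientation": TCP orientation; "ft_force": force on the tool from outside, world axes, zero at the start; "wrist_torque": the same for the moment, N m; "finger_gap": finger opening in m.
Only numpy, scipy, OpenCV 4.12 (cv2) and the standard library are available. Lean on these libraries where they do the work, as an engineer would, in place of code of your own. Each camera call takes 0.05 s, during which the arm holds its last target. There are 200 camera calls.

## Working session

There is one attempt and no reset: what is moved stays moved. The work goes in short steps, Python scripts to look and compute and a tool call to move; the robot and the scene stay as the last step left them, time stands still between calls to the robot, and variables do not carry over. Pictures are saved under pics/ and viewed, about 8 in all and at most 12, crops included, and the job is handed in when it is done.

Besides the shell and the picture viewer there is one more tool, called after "Call:" as name(argument=value, ...) on one line, values as JSON. arm_command: Moves the arm, as the interface text tells. Its arguments: {"type":"object","properties":{"moves":{"type":"array","items":{"type":"array"}},"grip":{"type":"number"}},"required":["moves"]}

```bash
ls; mkdir -p pics
python3 - <<'E'
from station import status,cams
import cv2,numpy as np
s=status.get_state();print(s)
for n in("scene","side"):
    cv2.imwrite(f"pics/{n}0.png",cams.snapshot(n)[:,:,::-1]);print(n,cams.camera_model(n))
E
```

```text
pics
{'clock': 0.0, 'joint_pos': array([-7.22467471e+00,  1.26727891e+01,  8.75289476e+01,  9.33687546e-04,
        7.99116038e+01, -7.22493616e+00]), 'qd': array([ 0.02166214, -0.02313213,  0.06072695, -0.03981552,  0.00557928,
       -0.04695032]), 'joint_torque': array([-5.06932320e-04, -4.96913910e+01, -3.89390445e+01, -4.46828235e-04,
        1.12446505e-02,  2.49123751e-06]), 'tcp_pos': array([6.24365497e-01, 8.55308430e-05, 2.30196381e-01]), 'orientation': array([[ 9.99998078e-01, -1.96044167e-03, -1.43332753e-06],
       [ 1.95224355e-06,  2.64691536e-04,  9.99999965e-01],
       [-1.96044123e-03, -9.99998043e-01,  2.64694855e-04]]), 'ft_force': array([-0.93442185, -0.0589716 , -0.59790284]), 'wrist_torque': array([-0.00769   , -0.00989761,  0.02712077]), 'finger_gap': 0.08530286961688424}
scene {'mtx': array([[466.2269942 ,   0.        , 279.75278848],
       [  0.        , 466.2269942 , 209.54050706],
       [  0.        ,   0.        ,   1.        ]]), 'k1': -0.0016325042488943185, 'position': array([ 1.4966188 , -0.50283728,  0.78746155]), 'orientation': array([[ 0.44096086, -0.47584938,  0.76099992],
       [ 0.89731117,  0.25229671, -0.36218647],
       [-0.01965157,  0.84256379,  0.53823794]])}
side {'mtx': array([[517.55210681,   0.        , 286.10013195],
       [  0.        , 517.55210681, 210.6437943 ],
       [  0.        ,   0.        ,   1.        ]]), 'k1': -0.09867834681056105, 'position': array([0.25633075, 1.29970735, 1.07786955]), 'orientation': array([[-0.98540101,  0.09759656, -0.13949825],
       [-0.17001009, -0.60752039,  0.77589661],
       [-0.00902319,  0.78828541,  0.6152436 ]])}
```

View pics/scene0.png

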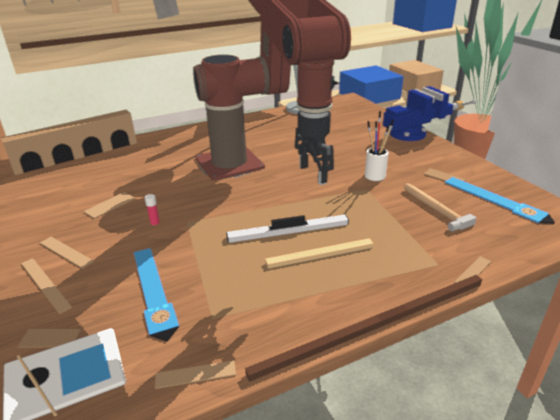

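View pics/side0.png

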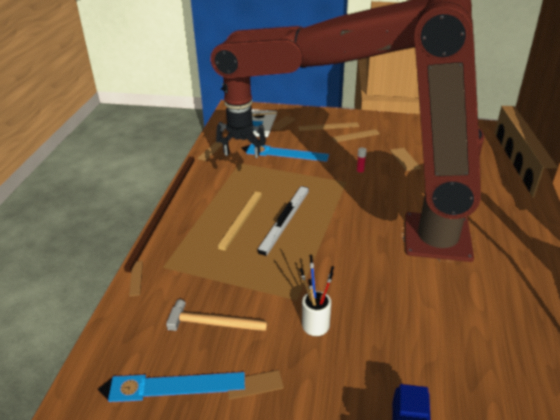

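The scene view shows the straightedge from (228,237) to (348,220) and the batten from (267,263) to (372,243). The side view shows the batten from (257,195) to (223,245) and the straightedge from (303,190) to (264,250). Next I'll look through the wrist camera.

```bash
cat > h.py <<'E'
import cv2,numpy as np
from station import status,cams
def rays(cm,px):
    p=np.asarray(px,float).reshape(-1,2);K=cm["mtx"]
    n=cv2.undistortPoints(p[:,None],K,np.array([cm["k1"],0,0,0.]))[:,0]
    return np.c_[n[:,0],-n[:,1],-np.ones(len(n))]@cm["orientation"].T
def plane(cm,px,z):
    d=rays(cm,px);c=cm["position"];return (c+d*((z-c[2])/d[:,2])[:,None])[:,:2]
def proj(cm,P):
    q=(np.atleast_2d(P)-cm["position"])@cm["orientation"];x=q[:,0]/-q[:,2];y=-q[:,1]/-q[:,2]
    f=1+cm["k1"]*(x*x+y*y);K=cm["mtx"];return np.c_[K[0,0]*x*f+K[0,2],K[1,1]*y*f+K[1,2]]
def shot(n):
    cm=cams.camera_model(n);return cm,cams.snapshot(n)
E
python3 - <<'E'
from h import *
cm,im=shot("wrist");print(cm)
cv2.imwrite("pics/w0.png",im[:,:,::-1])
im=cv2.imread("pics/scene0.png");h=cv2.cvtColor(im,cv2.COLOR_BGR2HSV)
print(h[[252,257,261,265,232,226,236,275,230]][:,[320,280]].tolist())
E
```

```text
{'mtx': array([[309.04447442,   0.        , 276.74613988],
       [  0.        , 309.04447442, 213.09485508],
       [  0.        ,   0.        ,   1.        ]]), 'k1': -0.02910863141610683, 'position': array([0.62412771, 0.07894067, 0.37218613]), 'orientation': array([[ 9.99999016e-01, -6.26993595e-04,  1.25470956e-03],
       [ 2.14352586e-04,  9.52334719e-01,  3.05054975e-01],
       [-1.38617099e-03, -3.05054406e-01,  9.52333916e-01]])}
[[[20, 94, 237], [15, 116, 193]], [[16, 102, 177], [21, 85, 242]], [[15, 115, 191], [18, 98, 229]], [[15, 118, 193], [17, 101, 176]], [[15, 118, 190], [12, 7, 179]], [[12, 7, 179], [150, 19, 40]], [[15, 116, 193], [15, 108, 120]], [[15, 117, 192], [15, 116, 193]], [[15, 114, 132], [15, 9, 177]]]
```

View pics/w0.png

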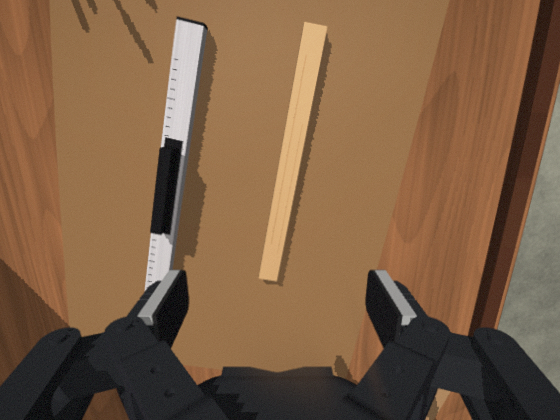

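The wrist view shows the batten whole, from (316,25) to (269,278). The bar runs from (190,22) to (155,290), and its near end is hidden by a finger.

```bash
cat >> h.py <<'E'
def rect(cm,mask,z,box):
    x0,y0,x1,y1=box;m=np.zeros_like(mask);m[y0:y1,x0:x1]=mask[y0:y1,x0:x1]
    c=max(cv2.findContours(m,cv2.RETR_EXTERNAL,cv2.CHAIN_APPROX_NONE)[0],key=cv2.contourArea)
    w=plane(cm,c.reshape(-1,2),z)
    r=cv2.minAreaRect((w*1000).astype(np.float32));b=cv2.boxPoints(r)
    e=[b[1]-b[0],b[2]-b[1]];e=max(e,key=np.linalg.norm)
    return np.round(r[0],1),np.round(sorted(r[1]),1),round(float(np.degrees(np.arctan2(e[1],e[0])))%180,2)
E
python3 - <<'E'
from h import *
s=status.get_state()
for n,f,bb,sb in(("wrist","w0",(230,10,350,300),(130,0,215,300)),("scene","scene0",(255,235,380,272),(220,205,360,250)),("side","side0",(210,180,270,260),(250,180,315,260))):
    cm=cams.camera_model(n);im=cv2.imread(f"pics/{f}.png");h=cv2.cvtColor(im,cv2.COLOR_BGR2HSV)
    v=h[...,2].astype(int);sat=h[...,1].astype(int);lim={"wrist":190,"scene":212,"side":150}[n]
    x0,y0,x1,y1=bb
    bm=((v>lim)&(sat>40)&(h[...,0]<28)).astype(np.uint8)*255
    sm=((sat<45)&(v>40)|(v<55)).astype(np.uint8)*255
    rib=((v<50)).astype(np.uint8)*255
    print(n,"batten",rect(cm,bm,.015,bb),"bar",rect(cm,sm,.018,sb),"rib",rect(cm,rib,.044,(sb[0]+20*(n!='wrist'),max(sb[1],120*(n=='wrist')),sb[2]-20*(n!='wrist'),250 if n=='wrist' else sb[3])))
E
```

```text
wrist batten (array([637.1,  21.2]), array([ 24., 299.]), 79.9) bar (array([511.5,   2.6]), array([ 61.4, 339.6]), 76.21) rib (array([502. ,   1.9]), array([ 21.9, 108.2]), 77.02)
scene batten (array([638.9,  22.9]), array([ 28.2, 302.7]), 79.88) bar (array([497.1,  -2.1]), array([ 76.4, 359.6]), 76.9) rib (array([515.9, -13.5]), array([ 37.7, 101.2]), 77.03)
side batten (array([637.9,  23.6]), array([ 35.1, 324.2]), 80.21) bar (array([498.1,  -0.6]), array([ 40.7, 372.2]), 77.09) rib (array([495.5,  12.4]), array([ 22.8, 119.8]), 77.13)
```

Call:
arm_command(moves=[[[-30, -8, 0], 0.05], [[-60, -16, 0], 0.1], [[-90, -24, 0], 0.15], [[-122, -30, 0], 0.2], [[-122, -30, 0], 0.2], [[-122, -30, 0], 0.2]])

```text
clock: 0.65
tcp_pos: [0.5022, 0.0, 0.2619]
orientation: [[0.98, 0.001, 0.199], [-0.199, -0.0, 0.98], [0.001, -1.0, 0.0]]
ft_force: [-0.3, 0.3, 1.2]
finger_gap: 0.085
```

Run:
```python
from h import *
s=status.get_state();print(s["tcp_pos"],s["orientation"].round(3).tolist(),s["clock"],np.abs(s["qd"]).max())
cm,im=shot("wrist");cv2.imwrite("pics/w1.png",im[:,:,::-1]);np.savez("w1.npz",**cm)
```

```text
[5.02223955e-01 4.92478338e-05 2.61850816e-01] [[0.98, 0.001, 0.199], [-0.199, -0.0, 0.98], [0.001, -1.0, 0.0]] 0.65 3.033744606299548
```

View pics/w1.png

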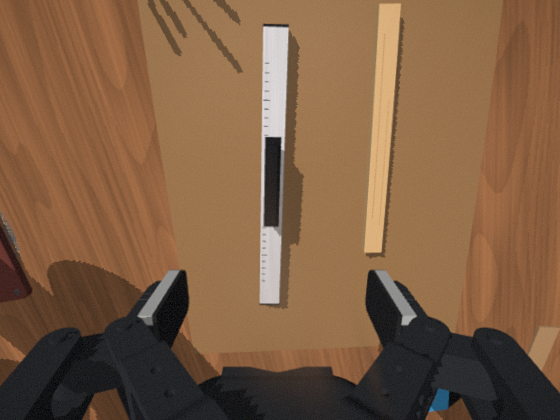

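The whole bar is visible, from (276,25) to (270,303), with the rib at rows 137-227 and the batten from (390,5) to (373,252).

Run:
```python
from h import *
cm=dict(np.load("w1.npz"));im=cv2.imread("pics/w1.png");h=cv2.cvtColor(im,cv2.COLOR_BGR2HSV).astype(int)
v,s=h[...,2],h[...,1]
bm=((v>190)&(s>40)&(h[...,0]<28)).astype(np.uint8)*255
sm=((s<45)&(v>150)|(v<50)).astype(np.uint8)*255
w=((s<45)&(v>150)).astype(np.uint8)*255
rib=(v<50).astype(np.uint8)*255
print("batten",rect(cm,bm,.015,(345,0,420,270)))
print("bar",rect(cm,sm,.018,(240,15,300,312)))
for b in((240,15,300,136),(240,230,300,312)):print("white",rect(cm,w,.018,b))
print("rib",rect(cm,rib,.044,(250,130,300,235)))
for r in (60,110,250,290):
    c=np.where(w[r,240:300])[0]+240
    print(r,plane(cm,[[c[0],r],[c[-1],r]],.018).round(4).tolist())
```

```text
batten (array([637. ,  21.3]), array([ 23.9, 297.5]), 79.98)
bar (array([495. ,  -2.6]), array([ 28.4, 352.7]), 76.95)
white (array([521.5, 111.8]), array([ 28.4, 117.8]), 76.94)
white (array([ 468.2, -119.9]), array([ 27.7, 111.8]), 77.58)
rib (array([496.6,   1.9]), array([ 16.6, 105.2]), 76.92)
60 [[0.5141, 0.1386], [0.5409, 0.1332]]
110 [[0.5015, 0.0857], [0.5283, 0.0802]]
250 [[0.4603, -0.0911], [0.487, -0.0965]]
290 [[0.4469, -0.152], [0.4734, -0.1574]]
```

Call:
arm_command(moves=[[[-6.5, 0, -2.3], 0.026], [[-6.5, 40, -2.3], 0.026], [[-6.5, 80, -2.3], 0.026], [[-6.5, 120, -2.3], 0.026], [[-6.5, 155, -2.3], 0.026], [[-6.5, 185, -2.3], 0.026], [[-6.5, 210, -2.3], 0.026], [[-6.5, 225, -2.3], 0.026], [[-6.5, 233, -2.3], 0.026], [[-6.5, 239, -2.3], 0.026], [[-6.5, 239, -2.3], 0.026], [[-6.5, 239, -2.3], 0.026]], grip=0)

```text
clock: 1.7
tcp_pos: [0.4969, -0.0011, 0.0229]
orientation: [[0.975, 0.001, 0.224], [-0.224, -0.0, 0.975], [0.001, -1.0, 0.0]]
ft_force: [0.2, -0.1, -0.1]
finger_gap: 0.0852
```

Call:
arm_command(moves=[[[0, 0, 0], 0], [[0, 0, 0], 0], [[0, 0, 0], 0], [[0, 0, 0], 0], [[0, 0, 0], 0], [[0, 0, 0], 0], [[0, 0, 0], 0], [[0, 0, 0], 0], [[0, 0, 0], 0], [[0, 0, 0], 0]], grip=1)

```text
clock: 2.53
tcp_pos: [0.4965, -0.001, 0.0227]
orientation: [[0.975, 0.0, 0.224], [-0.224, -0.0, 0.975], [0.0, -1.0, 0.0]]
ft_force: [-1.5, 0.3, 5.5]
finger_gap: 0.013
```

Run:
```python
from h import *
s=status.get_state();print(s["tcp_pos"],s["orientation"].round(3).tolist(),s["clock"],s["finger_gap"],s["ft_force"])
cm,im=shot("wrist");cv2.imwrite("pics/w2.png",im[:,:,::-1]);np.savez("w2.npz",**cm)
```

```text
[ 0.49646364 -0.00100117  0.02271985] [[0.975, 0.0, 0.224], [-0.224, -0.0, 0.975], [0.0, -1.0, 0.0]] 2.5333 0.012983505108938552 [-1.49563142  0.29639432  5.50133289]
```

View pics/w2.png

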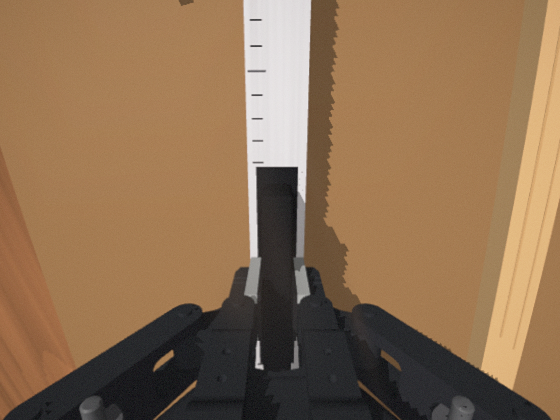

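The rib is gripped (gap 13 mm), and its far end shows at about (277,167). That edge gives the bar's centre along its length.

Run:
```python
from h import *
cm=dict(np.load("w2.npz"));im=cv2.imread("pics/w2.png");h=cv2.cvtColor(im,cv2.COLOR_BGR2HSV).astype(int)
v,s=h[...,2],h[...,1]
e=plane(cm,[[277,167]],.044)[0]*1000
u=np.array([.224,.975]);c=e-50*u
print("rib edge",e,"centre",c)
for r in(30,100,150):
    w=np.where((s[r,225:330]<45)&(v[r,225:330]>150))[0]+225
    p=plane(cm,[[w[0],r],[w[-1],r]],.018)*1000;print(p.round(1).tolist(),p.mean(0))
# batten left top edge
P=[]
for r in range(40,300,20):
    w=np.where((v[r,470:]>200)&(s[r,470:]>40))[0]+470
    if len(w):P.append([w[0],r])
q=plane(cm,P,.015)*1000;f=np.polyfit(q[:,1],q[:,0],1);print(q[[0,-1]],90-np.degrees(np.arctan(f[0])))
B=np.array([637,21.3]);a=np.radians(80);bu=np.array([np.cos(a),np.sin(a)]);bn=np.array([np.sin(a),-np.cos(a)])
print("left edge offset along n",((q-B)@bn).round(1))
d=c-B;tx=np.array([.975,-.224]);
goal=B-26*bn-c
for extra in(-8,0,5):
    g=goal+extra*bn;print(extra,"tool x,z",(g@tx).round(1),(g@u).round(1))
```

```text
rib edge [509.13567329  56.68332363] centre [497.93567329   7.93332363]
[[507.7, 112.4], [534.4, 106.2]] [521.0318024  109.30331963]
[[501.4, 85.0], [528.5, 78.8]] [514.95932177  81.89227094]
[[496.3, 63.5], [523.2, 57.3]] [509.7828669   60.37773856]
[[635.41574903  81.38605544]
 [614.55267298 -36.65090559]] 80.01797233568519
left edge offset along n [-12.  -11.9 -12.2 -12.1 -11.9 -12.1 -11.8 -12.  -12.2 -11.8 -11.9 -12.
 -12. ]
-8 tool x,z 98.6 42.4
0 tool x,z 106.6 42.8
5 tool x,z 111.6 43.1
```

Call:
arm_command(moves=[[[10, 0, 5], -0.007], [[25, 0, 13], -0.014], [[43, 0, 22], -0.024], [[61, 0, 31], -0.034], [[78, 0, 40], -0.044], [[90, 0, 46], -0.052], [[97, 0, 49], -0.052], [[100, 0, 49], -0.052], [[103, 0, 49], -0.052], [[106, 0, 49], -0.052], [[109, 0, 49], -0.052], [[112, 0, 49], -0.052]])

```text
clock: 3.58
tcp_pos: [0.6153, 0.0222, 0.0228]
orientation: [[0.985, -0.003, 0.173], [-0.173, 0.001, 0.985], [-0.003, -1.0, 0.0]]
ft_force: [-6.3, 1.2, 11.3]
finger_gap: 0.0131
```

Call:
arm_command(moves=[[[2, 0, 0], 0], [[3, 0, 0], 0], [[3, 0, 0], 0], [[3, 0, 0], 0], [[3, 0, 0], 0]])

```text
clock: 4.0
tcp_pos: [0.6185, 0.0215, 0.0228]
orientation: [[0.985, -0.002, 0.173], [-0.173, 0.0, 0.985], [-0.002, -1.0, 0.0]]
ft_force: [-5.4, 1.6, 8.9]
finger_gap: 0.0127
```

Run:
```python
from h import *
s=status.get_state();print(s["tcp_pos"],s["clock"],s["finger_gap"],s["ft_force"])
cm,im=shot("wrist");cv2.imwrite("pics/w3.png",im[:,:,::-1]);np.savez("w3.npz",**cm)
```

```text
[0.61845388 0.02151903 0.02277918] 4.0 0.01266278317705485 [-5.35519444  1.55803323  8.94808877]
```

View pics/w3.png

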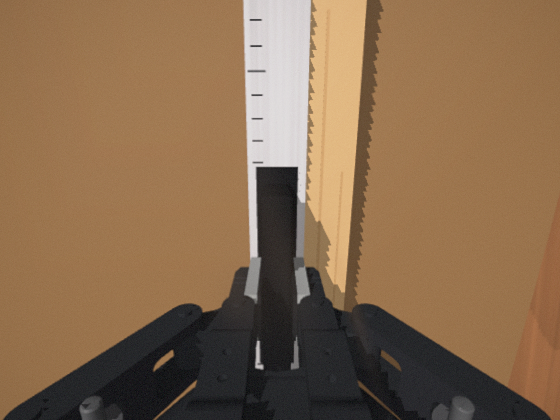

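The view shows the batten flush against the bar, with the joint at about column 308 and no gap. I'll release, rise and check from above.

Call:
arm_command(moves=[[[0, 0, 0], 0], [[0, 0, 0], 0], [[0, 0, 0], 0], [[0, 0, 0], 0], [[0, 0, 0], 0], [[0, 0, 0], 0], [[0, 0, 0], 0], [[0, 0, 0], 0]], grip=0)

```text
clock: 4.72
tcp_pos: [0.6193, 0.0212, 0.0222]
orientation: [[0.985, -0.0, 0.173], [-0.173, 0.0, 0.985], [-0.0, -1.0, 0.0]]
ft_force: [0.9, -0.2, 0.2]
finger_gap: 0.0856
```

Call:
arm_command(moves=[[[0, -10, 0], 0], [[0, -30, 0], 0], [[0, -60, 0], 0], [[3, -100, 0], 0], [[6, -140, 0], 0], [[9, -180, 0], 0], [[12, -215, 0], 0], [[12, -240, 0], 0], [[12, -250, 0], 0], [[12, -250, 0], 0], [[12, -250, 0], 0], [[12, -250, 0], 0]])

```text
clock: 5.72
tcp_pos: [0.6297, 0.0192, 0.2694]
orientation: [[0.985, -0.004, 0.173], [-0.173, 0.0, 0.985], [-0.004, -1.0, -0.0]]
ft_force: [-0.5, -0.2, -0.2]
finger_gap: 0.0852
```

Run:
```python
from h import *
s=status.get_state();print(s["tcp_pos"],s["orientation"].round(3).tolist(),s["clock"],s["finger_gap"],s["ft_force"])
cm,im=shot("wrist");cv2.imwrite("pics/w4.png",im[:,:,::-1]);np.savez("w4.npz",**cm)
h=cv2.cvtColor(im,cv2.COLOR_RGB2HSV).astype(int);v,s=h[...,2],h[...,1]
bm=((v>190)&(s>40)&(h[...,0]<28)).astype(np.uint8)*255
w=((s<45)&(v>150)|(v<50)).astype(np.uint8)*255
print(rect(cm,bm,.015,(200,0,380,320)),rect(cm,w,.018,(200,10,330,318)))
```

```text
[0.62973231 0.01919981 0.26944114] [[0.985, -0.004, 0.173], [-0.173, 0.0, 0.985], [-0.004, -1.0, -0.0]] 5.7167 0.0852427199850968 [-0.52941485 -0.16863078 -0.16601014]
(array([643.8,  20.4]), array([ 23.6, 297.7]), 79.91) (array([617.3,  19.4]), array([ 28.3, 353. ]), 79.96)
```

View pics/w4.png

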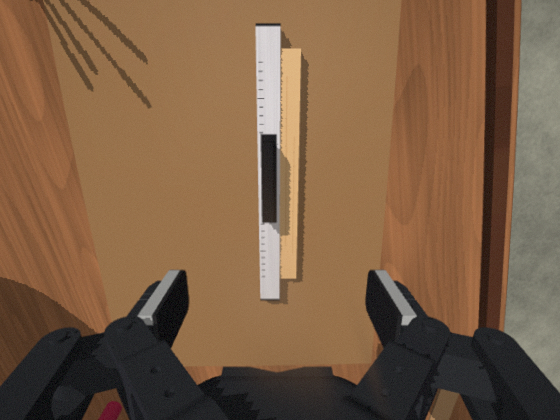

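From above, the normal spacing is 25.9 mm (26 wanted), the angle difference is 0.05°, and the middles are about 5 mm apart. The pair is flush. Next I'll partly close the gripper and descend for the pinch.

Call:
arm_command(moves=[[[0, 35, -1], 0], [[0, 75, -1], 0], [[0, 115, -1], 0], [[0, 150, -1], 0], [[0, 175, -1], 0], [[0, 190, -1], 0], [[0, 200, -1], 0], [[0, 200, -1], 0], [[0, 200, -1], 0]], grip=0.25)

```text
clock: 6.52
tcp_pos: [0.6302, 0.0182, 0.0713]
orientation: [[0.985, -0.002, 0.173], [-0.173, 0.0, 0.985], [-0.002, -1.0, -0.0]]
ft_force: [-0.2, -0.5, 0.9]
finger_gap: 0.064
```

Call:
arm_command(moves=[[[-1, 20, 0], 0], [[-1, 40, 0], 0], [[-1, 55, 0], 0], [[-1, 63, 0], 0], [[-1, 67, 0], 0], [[-1, 67, 0], 0], [[-1, 67, 0], 0], [[-1, 67, 0], 0]])

```text
clock: 7.18
tcp_pos: [0.631, 0.0182, 0.0066]
orientation: [[0.985, 0.002, 0.173], [-0.173, -0.0, 0.985], [0.002, -1.0, 0.0]]
ft_force: [0.1, -0.7, 0.4]
finger_gap: 0.064
```

Run:
```python
from h import *
s=status.get_state();print(s["tcp_pos"],s["clock"],s["finger_gap"],s["ft_force"])
cm,im=shot("wrist")
a,b=shot("side");c,d=shot("scene")
def crop(cm,im,n):
    u,v=proj(cm,[.63,.02,.03])[0].astype(int);return cv2.resize(im[v-50:v+50,u-65:u+65],(390,300),interpolation=cv2.INTER_CUBIC)
o=np.hstack([crop(a,b,0),crop(c,d,0)]);cv2.imwrite("pics/c5.png",o[:,:,::-1])
```

```text
[0.63098684 0.01818145 0.00661297] 7.1833 0.06396711326667856 [ 0.08880325 -0.66964532  0.43785223]
```

View pics/c5.png

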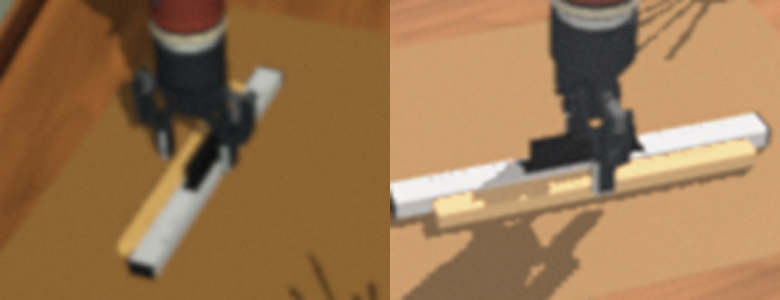

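The fingers straddle both pieces and the tips are still a little above the bench. I'll feel downward.

Call:
arm_command(moves=[[[-1, 2, 0], 0], [[-1, 4, 0], 0], [[-1, 6, 0], 0], [[-1, 6, 0], 0], [[-1, 6, 0], 0]])

```text
clock: 7.75
tcp_pos: [0.6286, 0.0185, -0.001]
orientation: [[0.985, -0.001, 0.173], [-0.173, 0.0, 0.985], [-0.001, -1.0, -0.0]]
ft_force: [0.4, 0.1, -0.3]
finger_gap: 0.064
```

Call:
arm_command(moves=[[[0, 1, 0], 0], [[0, 2, 0], 0], [[0, 2, 0], 0], [[0, 2, 0], 0]])

```text
clock: 8.08
tcp_pos: [0.6289, 0.0185, -0.0028]
orientation: [[0.985, -0.0, 0.173], [-0.173, 0.0, 0.985], [-0.0, -1.0, -0.0]]
ft_force: [-0.7, 0.8, -0.4]
finger_gap: 0.0641
```

Call:
arm_command(moves=[[[0, 1, 0], 0], [[0, 2, 0], 0], [[0, 2, 0], 0], [[0, 2, 0], 0]])

```text
clock: 8.42
tcp_pos: [0.6288, 0.0185, -0.0049]
orientation: [[0.985, -0.0, 0.173], [-0.173, 0.0, 0.985], [-0.0, -1.0, -0.0]]
ft_force: [0.0, -0.2, -0.2]
finger_gap: 0.064
```

Call:
arm_command(moves=[[[0, 0, 0], 0], [[0, 0, 0], 0], [[0, 0, 0], 0], [[0, 0, 0], 0], [[0, 0, 0], 0], [[0, 0, 0], 0], [[0, 0, 0], 0], [[0, 0, 0], 0], [[0, 0, 0], 0], [[0, 0, 0], 0]], grip=1)

```text
clock: 9.25
tcp_pos: [0.6303, 0.0184, -0.0029]
orientation: [[0.985, 0.002, 0.173], [-0.173, -0.0, 0.985], [0.002, -1.0, 0.0]]
ft_force: [-0.5, 0.3, 6.9]
finger_gap: 0.0504
```

Call:
arm_command(moves=[[[0, -1, 0], 0], [[0, -3, 0], 0], [[0, -6, 0], 0], [[0, -9, 0], 0], [[0, -12, 0], 0], [[0, -15, 0], 0], [[0, -15, 0], 0], [[0, -15, 0], 0]])

```text
clock: 9.92
tcp_pos: [0.6292, 0.0184, 0.0106]
orientation: [[0.985, 0.001, 0.173], [-0.173, -0.0, 0.985], [0.001, -1.0, 0.0]]
ft_force: [-0.1, 0.8, -1.9]
finger_gap: 0.0506
```

Run:
```python
from h import *
s=status.get_state();print(s["tcp_pos"],s["clock"],s["finger_gap"],s["ft_force"],s["wrist_torque"])
a,b=shot("side");c,d=shot("scene")
def crop(cm,im):
    u,v=proj(cm,[.63,.02,.04])[0].astype(int);return cv2.resize(im[v-50:v+50,u-65:u+65],(390,300),interpolation=cv2.INTER_CUBIC)
o=np.hstack([crop(a,b),crop(c,d)]);cv2.imwrite("pics/c6.png",o[:,:,::-1])
```

```text
[0.62916806 0.01844377 0.01062218] 9.9167 0.05060424346917455 [-0.139803    0.82632353 -1.93968228] [-0.00298022 -0.01115299 -0.029102  ]
```

View pics/c6.png

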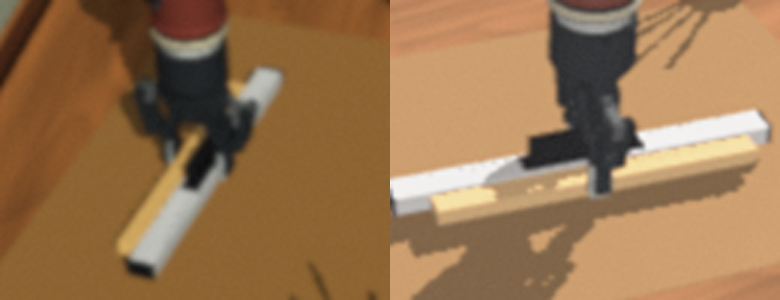

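Both pieces have lifted together, with a shadow gap under both. I'll lift on smoothly.

Call:
arm_command(moves=[[[0, -2, 0], 0], [[0, -7, 0], 0], [[0, -14, 0], 0], [[0, -22, 0], 0], [[0, -30, 0], 0], [[0, -38, 0], 0], [[0, -46, 0], 0], [[0, -54, 0], 0], [[0, -62, 0], 0], [[0, -70, 0], 0], [[0, -78, 0], 0], [[0, -86, 0], 0]])

```text
clock: 11.02
tcp_pos: [0.6289, 0.0185, 0.0971]
orientation: [[0.985, -0.0, 0.173], [-0.173, 0.0, 0.985], [-0.0, -1.0, 0.0]]
ft_force: [0.1, 0.3, -3.1]
finger_gap: 0.0506
```

Call:
arm_command(moves=[[[0, -8, 0], 0], [[0, -16, 0], 0], [[0, -24, 0], 0], [[0, -32, 0], 0], [[0, -40, 0], 0], [[0, -48, 0], 0], [[0, -56, 0], 0], [[0, -64, 0], 0], [[0, -72, 0], 0], [[0, -79, 0], 0], [[0, -85, 0], 0], [[0, -90, 0], 0]])

```text
clock: 12.02
tcp_pos: [0.6291, 0.0184, 0.1871]
orientation: [[0.985, 0.0, 0.173], [-0.173, -0.0, 0.985], [0.0, -1.0, 0.0]]
ft_force: [0.1, -0.4, -2.9]
finger_gap: 0.0509
```

Call:
arm_command(moves=[[[0, -3, 0], 0], [[0, -5, 0], 0], [[0, -5, 0], 0], [[0, -5, 0], 0], [[0, -5, 0], 0], [[0, -5, 0], 0], [[0, -5, 0], 0], [[0, -5, 0], 0], [[0, -5, 0], 0], [[0, -5, 0], 0], [[0, -5, 0], 0], [[0, -5, 0], 0]])

```text
clock: 13.02
tcp_pos: [0.629, 0.0184, 0.1913]
orientation: [[0.985, 0.0, 0.173], [-0.173, 0.0, 0.985], [0.0, -1.0, 0.0]]
ft_force: [-0.7, 0.4, -2.8]
finger_gap: 0.0507
```

Run:
```python
from h import *
s=status.get_state();print(s["tcp_pos"],s["clock"],s["finger_gap"],s["ft_force"],s["wrist_torque"],np.abs(s["qd"]).max())
a,b=shot("side");c,d=shot("scene");e,w=shot("wrist");np.savez("w7.npz",**e);cv2.imwrite("pics/w7.png",w[:,:,::-1])
cv2.imwrite("pics/side7.png",b[:,:,::-1]);cv2.imwrite("pics/scene7.png",d[:,:,::-1])
def crop(cm,im):
    u,v=proj(cm,[.63,.02,.2])[0].astype(int);return cv2.resize(im[max(v-75,0):v+75,u-98:u+97],(390,300),interpolation=cv2.INTER_CUBIC)
o=np.hstack([crop(a,b),crop(c,d)])
cv2.imwrite("pics/c7.png",np.vstack([o,np.hstack([cv2.resize(w,(390,292)),np.zeros((292,390,3),np.uint8)])])[:,:,::-1])
```

```text
[0.62895341 0.01843995 0.19131434] 13.0167 0.050698753593269336 [-0.68328706  0.37627807 -2.77169732] [-0.01181479 -0.00792079 -0.0202134 ] 0.11731479351679676
```

View pics/c7.png

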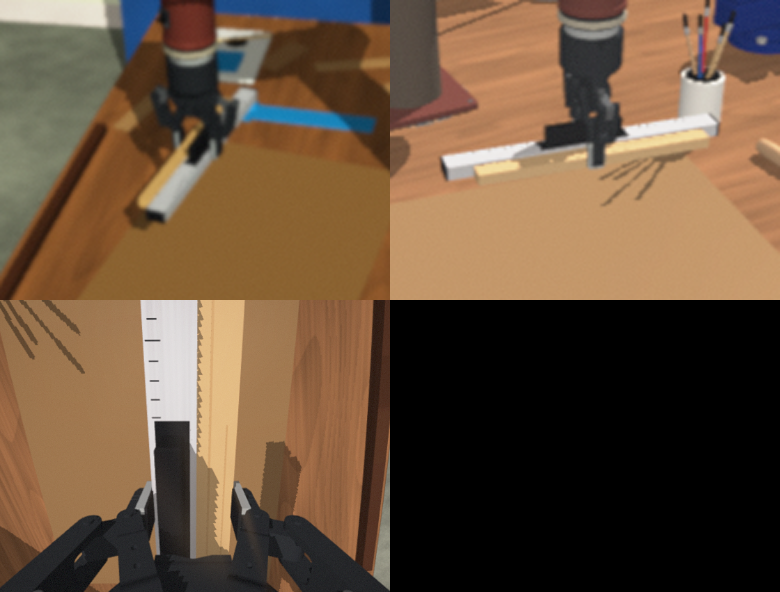

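Both pieces are held side by side and clear of everything. I'll check the numbers for angle, spacing, height and level.

Run:
```python
from h import *
cm=dict(np.load("w7.npz"));h=cv2.cvtColor(cv2.imread("pics/w7.png"),cv2.COLOR_BGR2HSV).astype(int)
v,s,H=h[...,2],h[...,1],h[...,0]
L,R,J=[],[],[]
for r in range(5,165,5):
    w=np.where((s[r,190:380]<45)&(v[r,190:380]>150))[0]+190
    b=np.where((s[r,280:380]>45)&(v[r,280:380]>205))[0]+280
    L.append([w[0]-.5,r]);R.append([b[-1]+.5,r])
Z=.194
l=plane(cm,L,Z+.018)*1000;r=plane(cm,R,Z+.015)*1000
fl=np.polyfit(l[:,1],l[:,0],1);fr=np.polyfit(r[:,1],r[:,0],1)
al=np.arctan(fl[0]);ar=np.arctan(fr[0]);print("angles",90-np.degrees([al,ar]),"diff rad",al-ar)
y=80;print("width across",(np.polyval(fr,y)-np.polyval(fl,y))*np.cos(al), "fit rms",np.std(l[:,0]-np.polyval(fl,l[:,1])),np.std(r[:,0]-np.polyval(fr,r[:,1])))
# batten/bar ends by expectation: scene & side masks, rectangles at expected heights
for n,bb,sb,lim in(("scene",None,None,205),("side",None,None,150)):
    c=cams.camera_model(n);h=cv2.cvtColor(cv2.imread(f"pics/{n}7.png"),cv2.COLOR_BGR2HSV).astype(int)
    u,w=proj(c,[.63,.02,.2])[0].astype(int)
    m=((h[...,2]>lim)&(h[...,1]<45)).astype(np.uint8)*255
    try:print(n,"white",rect(c,m,Z+.018,(u-75,w-50,u+75,w+60)))
    except Exception as ex:print(n,ex)
    a=np.radians(80);U=np.array([np.cos(a),np.sin(a),0])
    B=np.array([.6165,.0194,Z])
    print(n,"predicted bar top ends",proj(c,[B+U*.18+[0,0,.018],B-U*.18+[0,0,.018]]).round(0).tolist(),"crop origin",u-98,max(w-75,0))
```

```text
angles [80.05527717 80.0384051 ] diff rad -0.0002944732103270231
width across 51.73174148109411 fit rms 0.10936066885555287 0.1151451448825626
scene white (array([618.4, 189.1]), array([ 79.6, 234.9]), 112.31)
scene predicted bar top ends [[382.0, 173.0], [246.0, 195.0]] crop origin 221 114
side white (array([631.5, 116.6]), array([ 34.5, 145.8]), 79.85)
side predicted bar top ends [[218.0, 201.0], [265.0, 140.0]] crop origin 141 95
```

Run:
```python
from station import job,status
print(job.sign_off(),status.get_state()["clock"])
```

```text
the job is handed in; nothing more can be done
the job is handed in; nothing more can be done
```

The pair is held level and still, about 19 cm above the bench, with the straightedge flush against the batten. I handed the job in after about 13 s of the 51 s allowed; the sign-off gives no verdict.

I slid the straightedge by its rib against the batten's near long side and pushed on a few millimetres so the two seated. I then let go, pinched the two across the joint and lifted them straight up.

**On the bench:** from above, the centre lines were 25.9 mm apart (26 is flush) and the angle between them was about 0.05°. The middles were about 5 mm apart.

**In the air:**
- The width across the pair measured 51.7 mm (52 expected), and the angle between the pieces was about 0.0003 rad.
- The wrist carried about 2.8 N, as expected for both pieces, with almost no moment.
- The bar's ends in the scene and side pictures lay within about 2 pixels of where a level bar at this height should appear.
- The finger gap held steady at 50.7 mm, slightly under the nominal 52 mm, and the arm was still.

**Less certain:**
- An automatic outline of the bar in the scene and side pictures came out too short to use. The level and height check therefore rests on comparing its ends by eye.
- I had no direct reading of the force on each piece.
- I did not measure the bystanders again. The arm never went near them, and those in the last pictures looked clear of the pair.

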